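Hang the heel-trimming board over the stone's edge and hold it

ROBOT

A 6-joint arm with a two-finger parallel gripper is mounted at the origin on the work surface. World frame = base frame: x ahead of the robot, y to its left, z up, the work surface at z = 0. Lengths are in m, angles in rad, forces in N, time in s.
With the tool pointing down it reaches from about 0.275 to 0.85 m from the base axis. Payload 19 kg.
Tool frame: the origin (TCP) lies at the very end of the fingers, on their centre line; the grasp point (between the pads) lies 19 mm behind it; z points along the fingers, y is the line along which they close (so a half turn about z gives the same grasp; the last joint's range is limited). The gripper opens to 85 mm and grips with 20 to 120 N. Pads are 22 mm wide; open, the fingers measure 114 mm over their backs; the gripper's body (76 mm by 85 mm) begins 54 mm behind the grasp point. The pads swing forward as they close: fully open they stand 13 mm farther back than shut.
Start: joints at [1.084, 0.15, 1.437, -0, 1.554, -0.134], TCP at [0.199, 0.54, 0.231] pointing down, gripper open.
Joint ranges: [-2.8, 2.8], [-0.68, 2.1], [0.12, 2.68], [-1.39, 4.53], [0.16, 2.79], [-2.81, 2.81]. Speed limits (rad/s): [1.89, 1.89, 2.22, 3.01, 3.01, 3.01].

INTERFACE

Orientations are given as a rotation vector (axis times angle).
In Python, from rig import ctrl, eyes, workorder gives the robot as it stands.
- The arm moves only by the tool shift_gripper, called after ">>>" by a JSON object that holds its "name" and its "arguments", one argument or row to a line. Schema: {"type":"object","properties":{"rows":{"type":"string"},"finger_gap":{"type":"number"},"only":{"type":"string"},"quiet":{"type":"boolean"},"lines":{"type":"string"}},"required":["rows"],"additionalProperties":false}. rows is a string of 1 to 20 rows, one to a line, with the numbers parted by spaces; each row has 6 numbers: dx, dy, dz in shares of the most that a row can go, 1 being 62.5 mm, then a rotation vector rx, ry, rz in normalised numbers (1 is pi/2 rad); each row shifts and turns the commanded pose from where the row before left it, along the tool's axes as they then stand; what a row does not reach is not made up. A row lasts 1/8 s, in which the tool goes at most 0.0625 m and 0.188 rad, less where a joint would pass 70% of its speed; a pose out of reach is approached as far as the arm can. finger_gap is the finger opening in m, set as the call begins (left out keeps the last). The fingers move at their own pace and stop on an object; the grip force is fixed at half the most. Time passes only in rows, so rows that do not move let the fingers close. The tool returns the time, the measured TCP pose, the force, the opening and the grip force at its end. only (a regular expression) keeps the lines of the reply that match it, lines (a string "A,B") keeps lines A to B, and quiet returns only ok. Shift and turn numbers lie between -1 and 1, and a call with a number outside is refused. Input that does not fit is refused with a message, and nothing moves.
- ctrl.state(): the state, without advancing time (a new reading comes with each control period).
- eyes.capture(name): name is "scene" or "top"; returns the picture (420x560x3 uint8, blue, green, red); there is no depth.
- eyes.get_calibration(name): a dict with "vfov" (degrees; the focal length in pixels is half the picture's height over the tangent of half this angle, whatever the lens; pixels are square), "cx", "cy" (the principal point, pixels), "dist_coeffs" ([k1, k2, p1, p2, k3] as OpenCV has them; the pictures are not rectified), "view" (4x4, takes a point from world to camera coordinates). Camera axes: x right, y up, looking along -z (the intrinsics and any distortion apply to the point x, -y, -z); pixel columns grow to the right and rows downward; lengths in m; the calibration is good to about 2 mm. A picture is of the moment at which its call begins. get_calibration takes no time and is no camera call.
- workorder.hand_in(): hands the job in; it is judged then, once.
The state is a dict: "time": time; "joints": joint angles; "qvel": joint speeds; "joint_efforts": joint torques, N m; "eef_pos": TCP position; "tool_rot": TCP orientation; "wrist_force": force on the tool from outside, world axes, zero at the start; "torque": the same for the moment, N m; "width": finger opening in m; "finger_force": force on a finger pad.
Only numpy, scipy, OpenCV 4.12 (cv2) and the standard library are available. Lean on these libraries where they do the work, as an engineer would, in place of code of your own. Each camera call takes 0.05 s, during which the arm holds its last target. There are 200 camera calls.

TASK

Set the steel heel pattern flush on top of the matching wooden heel block on the board, the same way round, and let go of it. Then slide the board outward over the edge of the granite slab until the inked line across it lies right along that edge, square to it and flat on the stone; the loaded board would now tip, so keep hold of it (of the board, not the pattern) and finish while still holding it there. Do not let the board tip on the way, and leave the other things on the bench where they are.

Things in the scene. Friction and masses are not known exactly. Their poses are not given: they have to be found in the camera images.
- slab: granite slab fixed on the table, 400 x 340 x 40 mm high; origin: centre of its underside. Its x axis points outward, towards the edge that the board is slid over (to the robot's left, give or take 0.2 rad)
- slab_edge (a point): middle of the slab's outward top edge, 40 mm above the table; x axis outward (square to the edge), y along the edge, z up
- board: loose plywood board flat on the slab, 340 x 110 x 12 mm, 0.5 kg, with a dark heel block fixed on its outward end and a grip block on the other; origin: centre of its underside, x along its length to the heel block, z up. Starts within 0.12 rad of square, line 125 to 175 mm inside the edge: stable there with the pattern on, but tips when the line is at the edge (4-8 N on the grip block holds it)
- board_line (a point): middle of the inked line, 3 mm wide, black, straight across the board's top face, 30 mm from the board's middle on the grip block's side (board frame -30, 0, 12 mm)
- block_top (a point): on the top face of the heel block, 37 mm above the board's underside (board frame 125, 0, 37 mm), the point where the pattern's origin belongs. The block is 25 mm high, D-shaped: 50 mm wide, flat end 45 mm behind this point, round end (radius 25 mm about this point) outward; axes as the board's
- block_nose (a point): tip of the heel block's round end, at its top face (board frame 150, 0, 37 mm)
- board_grip (a point): centre of the top face of the grip block (board frame -135, 0, 46 mm); the block is 30 mm along the board, 40 mm across it, 34 mm high above the board's top face
- pattern: loose dark steel heel pattern: plain D-shaped plate flat on the table, 70 x 50 x 12 mm thick, 0.3 kg, outline as the heel block's. Origin on its underside, at the centre of the round end's arc (radius 25 mm); x along its length to the round end, flat end at x = -45 mm, straight sides at y = +-25 mm from x = -45 to 0 mm; centre of mass at x = -12 mm
- pattern_nose (a point): tip of the pattern's round end, at its underside (25 mm from the origin along its x)
- disc: loose round dark steel plate, diameter 62 mm, 12 mm thick, lying on the table near the heel pattern (they may swap places); origin: centre of its underside
- hammer: loose hammer, 240 mm long, lying on the stone beside the board; origin: under the middle of its length
- spool_a: loose thread spool, 44 mm across, 55 mm high, standing on the table; origin: centre of its underside
- spool_b: second loose thread spool, the same size; origin: centre of its underside
- scissors: loose steel scissors lying flat, about 160 mm long, 12 mm high; origin: under the pivot
- jar: loose closed glass jar, diameter 70 mm, 100 mm high; origin: centre of its underside
Mind the look-alikes: they are no part of the job. Leave any green or white look-alike of the pattern alone.

How it is judged:
By the outcome, as a careful person would: the job done as asked, in the order asked, and still so for the second after the job is handed in, while the arm keeps its last pose, push and grip.
It also fails if it takes over 53 s, if anything falls off the work surface, if the arm or the gripper's body presses on something with over 40 N, if the wrist force passes 120 N, or if a joint passes its speed limit or range.

## Working session

There is one attempt and no reset: what is moved stays moved. The work goes in short steps, Python scripts to look and compute and a tool call to move; the robot and the scene stay as the last step left them, time stands still between calls to the robot, and variables do not carry over. Pictures are saved under pics/ and viewed, at most 14 in all, crops included, and the job is handed in when it is done.

```bash
ls; mkdir -p pics; python3 - <<'E'
from rig import ctrl,eyes
import cv2
print(ctrl.state())
for n in("scene","top"):
    c=eyes.get_calibration(n);print(n,c)
    im=eyes.capture(n);cv2.imwrite(f"pics/{n}0.png",im)
E
```

```text
pics
{'time': 0.0, 'joints': array([ 1.08399669e+00,  1.50976263e-01,  1.43801908e+00, -3.10488362e-06,
        1.55378829e+00, -1.33980579e-01]), 'qvel': array([-0.00012459, -0.00049317,  0.00048516,  0.00221212,  0.00226433,
       -0.00156556]), 'joint_efforts': array([-2.94110658e-03, -7.13037515e+01, -5.70852113e+01, -3.74325864e-04,
        9.15073673e-03, -2.02803534e-05]), 'eef_pos': array([0.19858376, 0.53936371, 0.23068695]), 'tool_rot': array([-5.51273348e-01, -3.09247992e+00,  1.78267390e-03]), 'wrist_force': array([-0.6176454, -0.7327406,  0.3497857]), 'torque': array([0.03881136, 0.00910521, 0.02320556]), 'finger_force': 0.0, 'width': 0.08537141594110696}
scene {'vfov': 50.09769014608125, 'cx': 280.98741106326247, 'cy': 208.07643138676863, 'dist_coeffs': array([-0.03258635,  0.        ,  0.        ,  0.        ,  0.        ]), 'view': array([[-0.28485783,  0.95852374, -0.00939462,  0.07317478],
       [-0.60422454, -0.17194011,  0.77804197,  0.2947219 ],
       [ 0.74415638,  0.22730781,  0.62814205, -1.71629002],
       [ 0.        ,  0.        ,  0.        ,  1.        ]])}
top {'vfov': 48.69572471687962, 'cx': 283.97325351862764, 'cy': 210.85209175360686, 'dist_coeffs': array([-0.11832243,  0.        ,  0.        ,  0.        ,  0.        ]), 'view': array([[-0.033629  , -0.99943004,  0.0029482 ,  0.10127886],
       [ 0.97727457, -0.03226549,  0.20950743, -0.54319932],
       [-0.20929289,  0.00992673,  0.97780261, -1.02268201],
       [ 0.        ,  0.        ,  0.        ,  1.        ]])}
```

View pics/scene0.png

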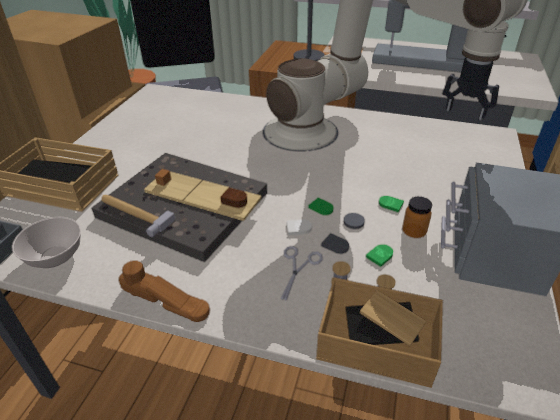

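View pics/top0.png

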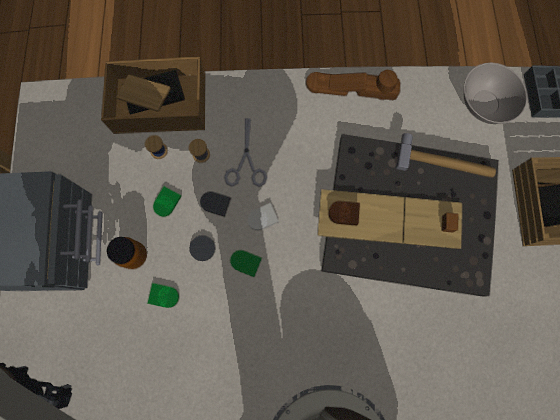

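Two views: the pattern candidates are the dark D plate at top (215,203) and the dark round one at (202,246). The green plates are at (167,201), (245,262) and (163,295), and the white one at (263,215). Next I'll enlarge to confirm.

```bash
cat > h.py <<'E'
import numpy as np,cv2
from rig import ctrl,eyes
def cal(n):
    c=eyes.get_calibration(n);f=210/np.tan(np.radians(c["vfov"]/2))
    return np.array([[f,0,c["cx"]],[0,f,c["cy"]],[0,0,1]]),c["dist_coeffs"],np.diag([1,-1,-1])@c["view"][:3,:3],np.diag([1,-1,-1])@c["view"][:3,3]
def proj(n,P):
    K,d,R,t=cal(n);return cv2.projectPoints(np.float64(P).reshape(-1,1,3),cv2.Rodrigues(R)[0],t,K,d)[0].reshape(-1,2)
def onz(n,uv,z):
    K,d,R,t=cal(n);u=cv2.undistortPoints(np.float64(uv).reshape(-1,1,2),K,d).reshape(-1,2)
    r=np.c_[u,np.ones(len(u))]@R;o=-R.T@t
    return o+r*((z-o[2])/r[:,2])[:,None]
def tri(a,b):  # pixel lists in top, scene
    q=[]
    for n,uv in(("top",a),("scene",b)):
        K,d,R,t=cal(n);q.append((np.c_[R,t],cv2.undistortPoints(np.float64(uv).reshape(-1,1,2),K,d).reshape(-1,2).T))
    X=cv2.triangulatePoints(q[0][0],q[1][0],q[0][1],q[1][1]);return (X[:3]/X[3]).T
def crop(im,x,y,w,h,k): return cv2.resize(im[y:y+h,x:x+w],None,fx=k,fy=k,interpolation=cv2.INTER_CUBIC)
def gam(im): return (255*(im/255.)**.5).astype(np.uint8)
E
python3 - <<'E'
from h import *
t=gam(cv2.imread("pics/top0.png"));s=gam(cv2.imread("pics/scene0.png"))
a=crop(t,315,180,155,75,5)
b=np.hstack([crop(t,185,180,55,32*2,5)[:225],crop(s,135,160,140,64,3.5)[:225]]) if 0 else None
b=crop(t,185,180,80,75,5);c=crop(s,300,190,80,75,5)[:, :375]
cv2.imwrite("pics/c1.png",np.vstack([a[:,:775]]));cv2.imwrite("pics/c2.png",np.hstack([b,c]))
cv2.imwrite("pics/c3.png",crop(s,90,150,190,105,4))
E
```

```text
(no output)
```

View pics/c1.png

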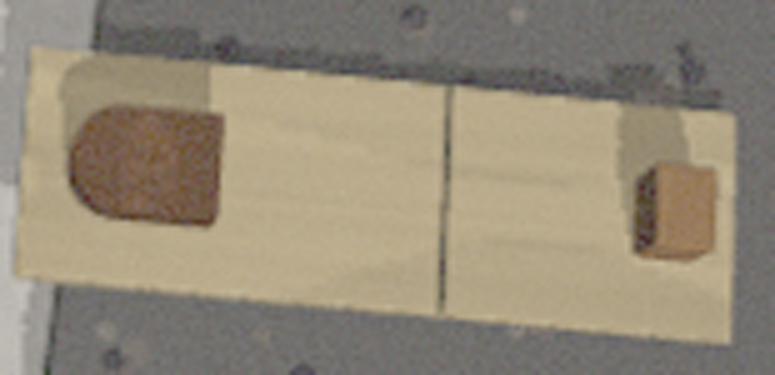

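View pics/c2.png

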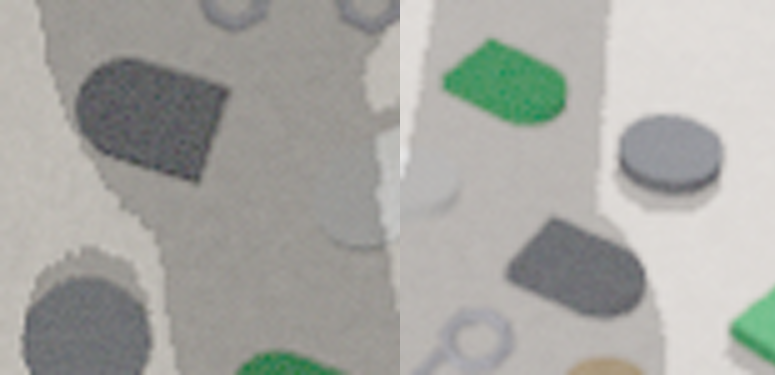

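View pics/c3.png

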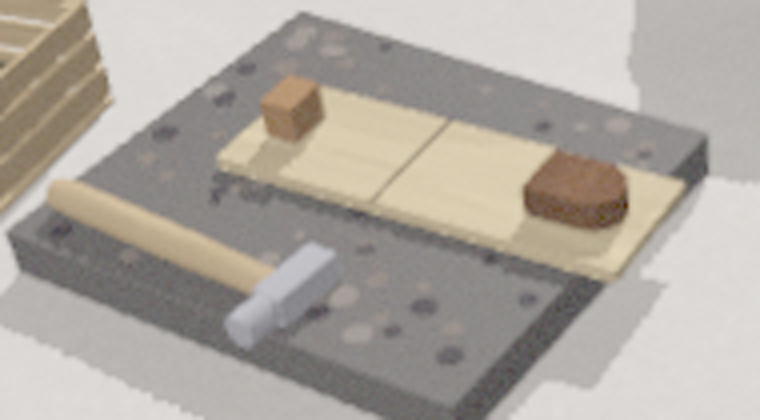

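The crop confirms it: the D-shaped dark plate at top (215,203), scene (335,243), is the pattern. It is neither round (the disc at 202,246) nor green or white. Its round end points left (outward, +y). On the board the line runs from about (405,197) to (403,243), with the heel block at (344,213) and the grip block at (452,222). Next I'll fit poses in both views.

```bash
cat > fit.py <<'E'
from h import *
from scipy.optimize import minimize
a=np.linspace(-np.pi/2,np.pi/2,25)
D=np.r_[np.c_[25*np.cos(a),25*np.sin(a)],[[-45,25],[-45,-25]]]/1e3
def rect(x0,x1,y): return np.array([[x0,-y],[x1,-y],[x1,y],[x0,y]])/1e3
def prism(o,z0,z1): return np.r_[np.c_[o,np.full(len(o),z0)],np.c_[o,np.full(len(o),z1)]]
PAT=[prism(D,0,.012)]; BOARD=[prism(rect(-170,170,55),0,.012),prism(D+[.125,0],.012,.037),prism(rect(-150,-120,20),.012,.046)]
HEEL=[prism(D,-.025,0)]; GRIP=[prism(rect(-15,15,20),-.034,0)]; SLAB=[prism(rect(-200,200,170),0,.04)]
def put(P,p): # p x,y,z,yaw
    c,s=np.cos(p[3]),np.sin(p[3]);return P@np.array([[c,s,0],[-s,c,0],[0,0,1]])+p[:3]
def cov(n,M,p,roi,k=8):
    x,y,w,h=roi;im=np.zeros((h*k,w*k),np.uint8)
    for P in M:
        q=(proj(n,put(P,p))+.5-[x,y])*k-.5
        cv2.fillConvexPoly(im,cv2.convexHull(np.round(q*16).astype(np.int32)),255,shift=4)
    return cv2.resize(im,(w,h),interpolation=cv2.INTER_AREA)/255.
def soft(im,roi,f): # f -> soft membership
    x,y,w,h=roi;return f(im[y:y+h,x:x+w].astype(float))
def fit(M,obs,p0,free):
    p0=np.array(p0,float)
    def c(v):
        p=p0.copy();p[free]+=v*.01
        return sum(np.abs(cov(n,M,p,r)-m).sum() for n,r,m in obs)
    best=None
    s=np.vstack([np.zeros(len(free)),np.eye(len(free))])
    r=minimize(c,s[0],method="Nelder-Mead",options=dict(initial_simplex=s,xatol=.003,fatol=.05,maxiter=400))
    r=minimize(c,r.x,method="Nelder-Mead",options=dict(initial_simplex=r.x+s*.3-.1,xatol=.003,fatol=.05,maxiter=400))
    p=p0.copy();p[free]+=r.x*.01;return p,r.fun/sum(m.sum() for _,_,m in obs)
E
python3 - <<'E'
from fit import *
I={n:cv2.GaussianBlur(cv2.imread(f"pics/{n}0.png"),(3,3),.6) for n in("top","scene")}
# colours at sample points (BGR)
for n,pts in dict(top=[(212,203),(225,225),(205,195),(202,246),(344,213),(335,197),(380,215),(380,240),(330,200),(455,222),(444,222),(470,240),(345,165)],scene=[(335,243),(345,255),(235,200),(231,192),(220,205),(185,185),(200,210)]).items():
    for x,y in pts: print(n,x,y,I[n][y,x])
print(tri([(230.8,198.4),(224.6,216.8)],[(321.6,244.8),(331.6,233.6)]).round(4))
print("line",tri([(405.2,197),(403.2,242.5)],[(183.5,201),(202.5,180)]).round(4))
print("grip top",tri([(446.5,232),(446.5,212.2),(458.2,213.5)],[(170.5,171.5),(163,185),(155.5,177)][:0] or [(170.3,171.8),(162.8,184.5),(155.5,176.5)]).round(4))
print("patt rough",onz("top",[(202,200)],.012)[0],"slab L",onz("top",[(342,136),(322,271)],.04).round(4).tolist())
E
```

```text
top 212 203 [38 38 37]
top 225 225 [86 92 97]
top 205 195 [35 33 32]
top 202 246 [54 52 51]
top 344 213 [24 39 61]
top 335 197 [58 84 99]
top 380 215 [ 76 115 135]
top 380 240 [ 70 105 124]
top 330 200 [54 81 94]
top 455 222 [32 59 92]
top 444 222 [16 22 33]
top 470 240 [47 47 50]
top 345 165 [47 48 50]
scene 335 243 [56 52 51]
scene 345 255 [127 131 137]
scene 235 200 [30 46 76]
scene 231 192 [32 49 83]
scene 220 205 [101 139 158]
scene 185 185 [122 164 186]
scene 200 210 [46 46 51]
[[0.5938 0.2142 0.0009]
 [0.5468 0.2306 0.0052]]
line [[ 0.5718 -0.2049  0.0472]
 [ 0.463  -0.1915  0.0499]]
grip top [[ 0.4802 -0.2888  0.0739]
 [ 0.5282 -0.2957  0.0592]
 [ 0.521  -0.318   0.0789]]
patt rough [0.5897582  0.28228586 0.012     ] slab L [[0.7338, -0.0663, 0.04], [0.4052, -0.0, 0.04]]
```

```bash
cat > see.py <<'E'
from fit import *
sig=lambda v:np.clip(v+.5,0,1)
dark=lambda t,w:(lambda i:sig((t-i.mean(2))/w))          # pattern: dark vs ground
warm=lambda t,w:(lambda i:sig((i[...,2]/(i[...,0]+1)-t)/w))
wood=lambda i:sig((i[...,2]-i[...,0]-20)/20)              # tan or brown, not grey
def heel(i):  # brown: warm and darker than board
    return sig((66-i[...,1])/25)*sig((i[...,2]-i[...,0]-14)/10)
E
python3 - <<'E'
from see import *
I={n:cv2.imread(f"pics/{n}0.png") for n in("top","scene")}
rp=dict(top=(195,186,44,36),scene=(315,228,40,30))
op=[("top",rp["top"],soft(I["top"],rp["top"],dark(62,50))),("scene",rp["scene"],soft(I["scene"],rp["scene"],dark(80,50)))]
rb=dict(top=(312,184,156,70),scene=(138,164,128,58))
ob=[(n,rb[n],soft(I[n],rb[n],wood)) for n in rb]
rh=dict(top=(324,198,38,30),scene=(216,182,36,28))
oh=[(n,rh[n],soft(I[n],rh[n],heel)) for n in rh]
np.set_printoptions(precision=4,suppress=True)
for nm,M,o,p0 in(("pat",PAT,op,[.578,.26,0,1.9]),("board",BOARD,ob,[.52,-.17,.04,1.448]),("heel",HEEL,oh,[.53,-.045,.077,1.448])):
    print(nm,"top ",*fit(M,o[:1],p0,[0,1,3])); print(nm,"both",*fit(M,o,p0,[0,1,3]));p,e=fit(M,o,p0,[0,1,2,3]);print(nm,"both z free",p,e)
    if nm=="board":
        print(" block_top",put(np.array([[.125,0,.037],[-.135,0,.046],[-.03,0,.012]]),p))
m=[np.vstack([crop((o[2]*255).astype(np.uint8),0,0,o[1][2],o[1][3],3)]) for o in (op+ob+oh)]
W=max(x.shape[1] for x in m);rows=[np.pad(x,((0,4),(0,W-x.shape[1])),constant_values=90) for x in m]
cv2.imwrite("pics/m.png",np.vstack(rows))
# slab edge by line fit in top view: left & edges via gradient
def edge(n,a,b,half=6,sgn=1):
    g=cv2.GaussianBlur(cv2.cvtColor(I[n],cv2.COLOR_BGR2GRAY),(0,0),1.).astype(np.float32)
    a,b=np.float64(a),np.float64(b);d=(b-a)/np.linalg.norm(b-a);nn=np.array([-d[1],d[0]]);s=np.arange(-half,half+.1,.1);pts=[]
    for t in np.linspace(.03,.97,60):
        q=a+t*(b-a)+s[:,None]*nn
        v=cv2.remap(g,q[:,0].astype(np.float32)[:,None],q[:,1].astype(np.float32)[:,None],cv2.INTER_LINEAR)[:,0]
        gr=np.gradient(v)*sgn;k=gr.argmax()
        if gr[k]>.5: pts.append(q[k])
    return np.array(pts)
for nm,n,a,b in(("upper","top",(342,136),(333,192)),("lower","top",(326,243),(322,271)),("sceneedge","scene",(266,184.5),(247,208)),("scene lo","scene",(237,222),(207,248))):
    for sg in(1,-1):
        p=edge(n,a,b,5,sg)
        if len(p)<10: print(nm,sg,"none");continue
        w=onz(n,p,.04)[:,:2];vx,vy,x,y=cv2.fitLine(w.astype(np.float32),cv2.DIST_HUBER,0,.001,.001).ravel()
        r=(w-[x,y])@[-vy,vx];print(nm,sg,len(p),"pt",x,y,"normal yaw",np.arctan2(vy,vx)%np.pi-np.pi/2,"mad",np.median(abs(r)))
E
```

```text
pat top  [0.5829 0.2637 0.     1.8909] 0.33170209423169805
pat both [0.5872 0.2632 0.     1.2362] 0.07671194469243653
pat both z free [ 0.5833  0.2626 -0.0008  1.9012] 0.3181126714961105
board top  [ 0.5215 -0.1678  0.04    1.4421] 0.034425689184102264
board both [ 0.5216 -0.1677  0.04    1.4417] 0.060594212697572786Traceback (most recent call last):
  File "<stdin>", line 11, in <module>
  File "fit.py", line 26, in fit
    r=minimize(c,s[0],method="Nelder-Mead",options=dict(initial_simplex=s,xatol=.003,fatol=.05,maxiter=400))
    res = _minimize_neldermead(fun, x0, args, callback, bounds=bounds,
                               **options)
    fxr = func(xr)
    fx = function(np.copy(x), *(wrapper_args + args))
  File "fit.py", line 23, in c
    return sum(np.abs(cov(n,M,p,r)-m).sum() for n,r,m in obs)
  File "fit.py", line 23, in <genexpr>
    return sum(np.abs(cov(n,M,p,r)-m).sum() for n,r,m in obs)
                      ~~~^^^^^^^^^
  File "fit.py", line 14, in cov
    q=(proj(n,put(P,p))+.5-[x,y])*k-.5
       ~~~~^^^^^^^^^^^^
  File "h.py", line 7, in proj
    K,d,R,t=cal(n);return cv2.projectPoints(np.float64(P).reshape(-1,1,3),cv2.Rodrigues(R)[0],t,K,d)[0].reshape(-1,2)
            ~~~^^^
  File "h.py", line 4, in cal
    c=eyes.get_calibration(n);f=210/np.tan(np.radians(c["vfov"]/2))
ValueError: time passes only in moves, steps and waits
```

```bash
python3 - <<'E'
s=open('h.py').read().replace("def cal(n):","import functools\n@functools.cache\ndef cal(n):");open('h.py','w').write(s)
E
cat > edge.py <<'E'
from see import *
np.set_printoptions(precision=4,suppress=True)
def edge(im,a,b,half=6,sgn=1):
    g=cv2.GaussianBlur(cv2.cvtColor(im,cv2.COLOR_BGR2GRAY),(0,0),1.).astype(np.float32)
    a,b=np.float64(a),np.float64(b);d=(b-a)/np.linalg.norm(b-a);nn=np.array([-d[1],d[0]]);s=np.arange(-half,half+.1,.1);pts=[]
    for t in np.linspace(.03,.97,60):
        q=a+t*(b-a)+s[:,None]*nn
        v=cv2.remap(g,q[:,0].astype(np.float32)[:,None],q[:,1].astype(np.float32)[:,None],cv2.INTER_LINEAR)[:,0]
        gr=np.gradient(v)*sgn;k=gr.argmax()
        if gr[k]>.5: pts.append(q[k])
    return np.array(pts).reshape(-1,2)
def wline(n,p,z):
    w=onz(n,p,z)[:,:2];vx,vy,x,y=cv2.fitLine(w.astype(np.float32),cv2.DIST_HUBER,0,.001,.001).ravel()
    return np.array([x,y]),np.arctan2(vy,vx)%np.pi,np.median(abs((w-[x,y])@[-vy,vx]))
E
python3 - <<'E'
from edge import *
I={n:cv2.imread(f"pics/{n}0.png") for n in("top","scene")}
rp=dict(top=(195,186,44,36),scene=(315,228,40,30))
op=[("top",rp["top"],soft(I["top"],rp["top"],dark(62,50))),("scene",rp["scene"],soft(I["scene"],rp["scene"],dark(80,50)))]
rb=dict(top=(312,184,156,70),scene=(138,164,128,58))
ob=[(n,rb[n],soft(I[n],rb[n],wood)) for n in rb]
rh=dict(top=(324,198,38,30),scene=(216,182,36,28))
oh=[(n,rh[n],soft(I[n],rh[n],heel)) for n in rh]
for nm,M,o,p0 in(("pat",PAT,op,[.586,.263,0,1.236]),("board",BOARD,ob,[.5216,-.168,.04,1.442]),("heel",HEEL,oh,[.537,-.044,.077,1.442])):
    print(nm,"top ",*fit(M,o[:1],p0,[0,1,3])); print(nm,"both",*fit(M,o,p0,[0,1,3]));p,e=fit(M,o,p0,[0,1,2,3]);print(nm,"both z free",p,e)
    if nm=="board": print(" heel,grip,line",put(np.array([[.125,0,.037],[-.135,0,.046],[-.03,0,.012]]),p))
m=[crop((o[2]*255).astype(np.uint8),0,0,o[1][2],o[1][3],3) for o in (op+ob+oh)]
def pd(x,W): return np.pad(x,((0,215-x.shape[0]),(0,W-x.shape[1])),constant_values=90)
cv2.imwrite("pics/m.png",np.vstack([np.hstack([pd(m[2],480),pd(m[0],140),pd(m[1],140)]),np.hstack([pd(m[3],480),pd(m[4],140),pd(m[5],140)])]))
for nm,n,a,b in(("upper","top",(342,136),(333,192)),("lower","top",(326,243),(322,271)),("scene hi","scene",(266,184.5),(247,208)),("scene lo","scene",(237,222),(207,248))):
    for sg in(1,-1):
        p=edge(I[n],a,b,5,sg)
        if len(p)<10: print(nm,sg,"none");continue
        c,y,e=wline(n,p,.04);print(nm,sg,len(p),c,y+np.pi/2,e)
E
```

```text
pat top  [0.587  0.2634 0.     1.2395] 0.05589369984812601
pat both [0.587  0.2633 0.     1.2409] 0.076850829904243
pat both z free [ 0.5874  0.2635 -0.0016  1.234 ] 0.07531962044407678
board top  [ 0.5216 -0.1678  0.04    1.4419] 0.03442276202870602
board both [ 0.5216 -0.1678  0.04    1.4414] 0.060517976305964664
board both z free [ 0.5217 -0.168   0.0398  1.4424] 0.06051836826684697
 heel,grip,line [[ 0.5377 -0.044   0.0768]
 [ 0.5044 -0.3019  0.0858]
 [ 0.5179 -0.1977  0.0518]]
heel top  [ 0.5381 -0.0434  0.077   1.4449] 0.04036036481405301
heel both [ 0.538  -0.0433  0.077   1.4487] 0.06721508488255633
heel both z free [ 0.5382 -0.0434  0.077   1.4452] 0.06704436524453558
upper 1 60 [ 0.6632 -0.0471] 4.518101 0.0006952999829435113
upper -1 none
lower 1 60 [ 0.4383 -0.0025] 4.481516 0.0005613135283016488
lower -1 none
scene hi 1 60 [ 0.4764 -0.004 ] 1.5830653 0.002828952245117025
scene hi -1 60 [ 0.4863 -0.0014] 4.1925526 0.009983546133057644
scene lo 1 60 [ 0.663  -0.0494] 4.5117617 0.0008559875305203526
scene lo -1 60 [ 0.6841 -0.0304] 4.46228 0.0010422502158935888
```

View pics/m.png

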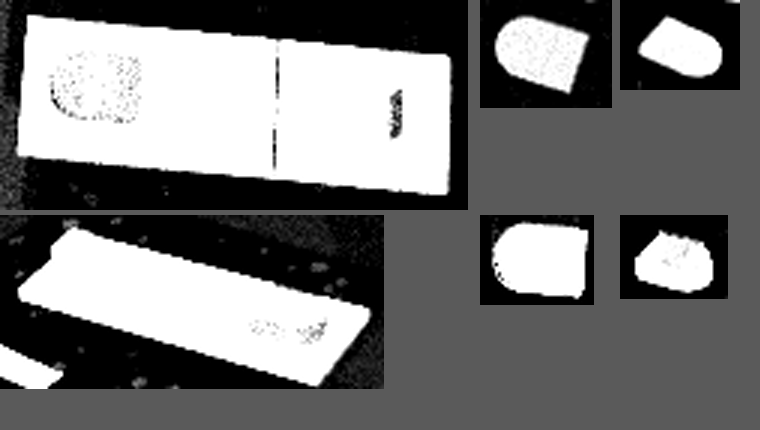

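Masks are clean and the fits agree: the pattern is at (.587, .2634), yaw 1.238. The heel top is at (.538, -.0437, .077), yaw 1.443. Both heights come out as stated. Next I'll check finger clearance at the grasp, pin down the slab edge and work out the moves.

```bash
cat > go.py <<'E'
import sys,numpy as np
from rig import ctrl
from scipy.spatial.transform import Rotation as R
# usage: go.py x y z yaw(of tool y)  -> remaining move in present tool axes + turn
def rel(x,y,z,yaw):
    s=ctrl.state();r=R.from_rotvec(s["tool_rot"])
    t=R.from_matrix(np.array([[-np.cos(yaw+np.pi/2),np.cos(yaw),0],[-np.sin(yaw+np.pi/2),np.sin(yaw),0],[0,0,-1]]).dot(np.diag([1,1,1])))
    m=t.as_matrix(); m[:,0]=np.cross(m[:,1],m[:,2]); t=R.from_matrix(m)
    d=np.array([x,y,z])-s["eef_pos"]
    print("t",s["time"],"now axes",r.inv().apply(d).round(4),"after turn",t.inv().apply(d).round(4),"turn",(r.inv()*t).as_rotvec().round(4),"F",s["wrist_force"].round(1),"w",round(s["width"],4))
if __name__=="__main__": rel(*map(float,sys.argv[1:]))
E
python3 - <<'E'
from edge import *
im=cv2.imread("pics/top0.png")
for nm,a,b in(("right",(498,159),(489.5,294)),("far",(345,136.5),(395,144)),("near",(322,271),(489,295)),):
    for sg in(1,-1):
        p=edge(im,a,b,5,sg)
        if len(p)>9:
            for z in(.04,0): c,y,e=wline("top",p,z);print(nm,sg,len(p),z,c,y+(np.pi/2 if y<.3 or y>2 else 0),e)
for sg in (1,):
  for a,b in(((342,136),(333,192)),((326,243),(322,271))):
    p=edge(im,a,b,5,sg);c,y,e=wline("top",p,0);print("left z0",c,y-np.pi/2,e)
g=cv2.cvtColor(im,cv2.COLOR_BGR2GRAY)
for r in(150,160,170,180): x=int(342-(r-136)*9/56); print(r,x-6,g[r,x-6:x+10])
g=gam(im)
c,s=np.cos(1.238),np.sin(1.238)
for sg in(1,-1):
    q=np.array([[-.012+dx,sg*dy,.012] for dx,dy in((-.011,.031),(.011,.031),(.011,.046),(-.011,.046))])
    w=put(q,[.587,.2634,0,1.238]);cv2.polylines(g,[np.int32(np.round(proj("top",w)*16))],True,(0,0,255),1,shift=4)
cv2.imwrite("pics/f.png",crop(g,180,150,80,90,6))
E
python3 go.py .5831 .2521 .12 -.333
```

```text
right -1 60 0.04 [ 0.4123 -0.4075] 4.5189743 0.0005113222939002987
right -1 60 0 [ 0.4157 -0.4262] 4.5189743 0.0005303741073616391
far -1 60 0.04 [ 0.7269 -0.1363] 1.3803878 0.0004675338442493966
far -1 60 0 [ 0.7421 -0.1449] 1.3803889 0.0004849262311505571
near 1 60 0.04 [ 0.3625 -0.2135] 1.3746158 0.0004908391332784432
near 1 60 0 [ 0.3641 -0.2249] 1.374616 0.0005091180335015399
left z0 [ 0.676  -0.0523] 1.3765076 0.0007212085095425999
left z0 [ 0.4427 -0.0061] 1.3399237 0.0005822266496876354
150 333 [107  91  91  95  93  56  25  45  46  46  46  52  46  49  46  35]
160 332 [111  92  95  97  85  44  38  51  46  47  52  48  47  51  46  47]
170 330 [94 96 91 89 94 64 26 42 55 51 49 48 49 49 51 47]
180 328 [90 90 93 91 93 88 55 36 44 50 54 50 47 46 42 43]Traceback (most recent call last):
  File "go.py", line 11, in <module>
    if __name__=="__main__": rel(*map(float,sys.argv[1:]))
                             ~~~^^^^^^^^^^^^^^^^^^^^^^^^^^
  File "go.py", line 7, in rel
    t=R.from_matrix(np.array([[-np.cos(yaw+np.pi/2),np.cos(yaw),0],[-np.sin(yaw+np.pi/2),np.sin(yaw),0],[0,0,-1]]).dot(np.diag([1,1,1])))
  File "scipy/spatial/transform/_rotation.pyx", line 1143, in scipy.spatial.transform._rotation.Rotation.from_matrix
ValueError: Non-positive determinant (left-handed or null coordinate frame) in rotation matrix 0: [[-0.32687969  0.94506596  0.        ]
 [-0.94506596 -0.32687969  0.        ]
 [ 0.          0.         -1.        ]].
```

View pics/f.png

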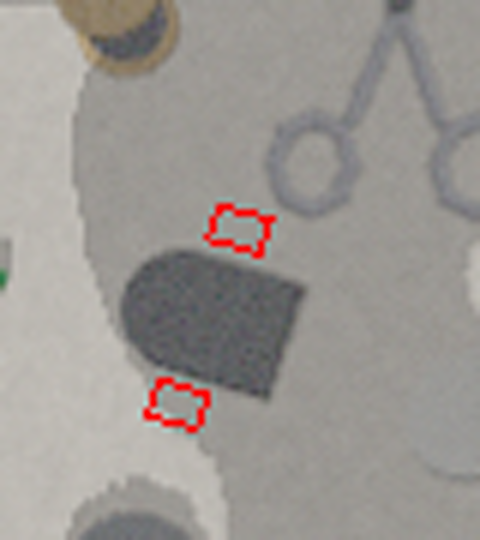

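The manual's scale: shifts go in shares of 62.5 mm and turns go in shares of pi/2 rad. Converting my numbers, 0.17 rad / 1.5708 = 0.1082.

```bash
python3 - <<'E'
s=open('go.py').read().split('\n')
s=[l for l in s if not l.startswith('    m=t.as')]
s=['    Y=np.array([np.cos(yaw),np.sin(yaw),0]);Z=np.array([0,0,-1.]);t=R.from_matrix(np.c_[np.cross(Y,Z),Y,Z])' if l.startswith('    t=') else l for l in s]
open('go.py','w').write('\n'.join(s))
E
python3 go.py .5831 .2521 .1 -.333
```

```text
t 0.1 now axes [-0.4601 -0.1366  0.1308] after turn [-0.1458  0.4573  0.1308] turn [-9.000e-04  7.000e-04  1.551e+00] F [ 0.5 -0.7 -0.5] w 0.0853
```

>>> {"name": "shift_gripper", "arguments": {
  "rows": "0 0 0 0 0 0.1082\n0 0 0 0 0 0.1082\n0 0 0 0 0 0.1082\n0 0 0 0 0 0.1082\n0 0 0 0 0 0.1082\n0 0 0 0 0 0.1082\n0 0 0 0 0 0.1082\n0 0 0 0 0 0.1082\n0 0 0 0 0 0.1082\n0 0 0 0 0 0\n0 0 0 0 0 0",
  "finger_gap": 0.062
}}

```text
time: 1.48
eef_pos: [0.1986, 0.5395, 0.2311]
tool_rot: [2.536, 1.854, -0.001]
wrist_force: [-0.1, -0.4, 0.2]
width: 0.0621
finger_force: 0.0
```

```bash
python3 go.py .5831 .2521 .1 -.333
```

```text
t 1.475 now axes [-0.1573  0.4535  0.1311] after turn [-0.1459  0.4573  0.1311] turn [-0.0001  0.0005  0.0251] F [-0.1 -0.4  0.2] w 0.0621
```

Scaled: 0.0508 m is 0.8128, -0.0162 m is -0.2592, 0.025 rad / 1.5708 = 0.0159.

>>> {"name": "shift_gripper", "arguments": {
  "rows": "0 0 0 0 0 0.0159\n-0.2592 0.8128 0 0 0 0\n-0.2592 0.8128 0 0 0 0\n-0.2592 0.8128 0 0 0 0\n-0.2592 0.8128 0 0 0 0\n-0.2592 0.8128 0 0 0 0\n-0.2592 0.8128 0 0 0 0\n-0.2592 0.8128 0 0 0 0\n-0.2592 0.8128 0 0 0 0\n-0.2592 0.8128 0 0 0 0\n0 0 0.8 0 0 0\n0 0 0.8 0 0 0\n0 0 0.48 0 0 0\n0 0 0 0 0 0\n0 0 0 0 0 0"
}}

```text
time: 3.35
eef_pos: [0.5826, 0.251, 0.1029]
tool_rot: [2.562, 1.817, 0.003]
wrist_force: [0.8, -0.2, 0.3]
width: 0.062
finger_force: 0.0
```

```bash
python3 go.py .5831 .2521 .012 -.333
```

```text
t 3.35 now axes [ 0.0011 -0.      0.0909] after turn [0.0012 0.0001 0.0909] turn [ 0.0015 -0.001  -0.0037] F [ 0.8 -0.2  0.3] w 0.062
```

Scaled: 0.04 m is 0.64, 0.035 m is 0.56, -0.004 rad / 1.5708 = -0.0025.

>>> {"name": "shift_gripper", "arguments": {
  "rows": "0.0176 0 0.64 0 0 -0.0025\n0 0 0.56 0 0 0\n0 0 0.24 0 0 0\n0 0 0.064 0 0 0\n0 0 0.064 0 0 0\n0 0 0 0 0 0\n0 0 0 0 0 0"
}}

```text
time: 4.22
eef_pos: [0.5827, 0.2519, 0.004]
tool_rot: [2.559, 1.822, 0.001]
wrist_force: [0.0, 0.1, 0.1]
width: 0.0622
finger_force: 0.0
```

```bash
python3 go.py .5831 .2521 .002 -.333
```

```text
t 4.225 now axes [0.0003 0.0004 0.002 ] after turn [0.0003 0.0004 0.002 ] turn [ 0.0008 -0.0005 -0.    ] F [0.  0.1 0.1] w 0.0622
```

Scaled: 0.002 m is 0.032, 0.001 m is 0.016.

>>> {"name": "shift_gripper", "arguments": {
  "rows": "0 0 0.032 0 0 0\n0 0 0.016 0 0 0\n0 0 0 0 0 0",
  "only": "eef|force"
}}

```text
eef_pos: [0.5822, 0.2518, 0.0002]
wrist_force: [0.1, 0.1, -0.6]
finger_force: 0.0
```

>>> {"name": "shift_gripper", "arguments": {
  "rows": "0 0 0.016 0 0 0\n0 0 0.016 0 0 0\n0 0 0 0 0 0",
  "only": "eef|force"
}}

```text
eef_pos: [0.5823, 0.2518, -0.0018]
wrist_force: [-0.2, -0.3, -0.4]
finger_force: 0.0
```

>>> {"name": "shift_gripper", "arguments": {
  "rows": "0 0 0 0 0 0\n0 0 0 0 0 0\n0 0 0 0 0 0\n0 0 0 0 0 0",
  "finger_gap": 0
}}

```text
time: 5.48
eef_pos: [0.5825, 0.2519, -0.0013]
tool_rot: [2.559, 1.822, 0.001]
wrist_force: [0.4, -0.7, 5.3]
width: 0.0484
finger_force: 63.2
```

>>> {"name": "shift_gripper", "arguments": {
  "rows": "0 0 -0.64 0 0 0\n0 0 -0.8 0 0 0\n0 0 -0.8 0 0 0\n0 0 0 0 0 0"
}}

```text
time: 5.98
eef_pos: [0.5837, 0.2523, 0.1423]
tool_rot: [2.557, 1.821, 0.009]
wrist_force: [-0.4, 0.7, -3.5]
width: 0.0481
finger_force: 63.7
```

```bash
python3 - <<'E'
from edge import *
im=eyes.capture("top");cv2.imwrite("pics/g1.png",im)
sc=eyes.capture("scene");cv2.imwrite("pics/g1s.png",sc)
p=ctrl.state()["eef_pos"];print(p)
q=proj("scene",[p])[0];x,y=int(q[0]),int(q[1])
cv2.imwrite("pics/g1c.png",crop(gam(sc),max(0,x-60),max(0,y-50),120,100,5))
E
python3 go.py .5353 -.0556 .14 -.128
```

```text
[0.582  0.2517 0.1376]
t 6.075 now axes [-0.3057  0.0563 -0.0023] after turn [-0.3108 -0.0071 -0.0024] turn [-0.0005  0.0004 -0.205 ] F [-0.4  0.3 -4. ] w 0.0484
```

View pics/g1c.png

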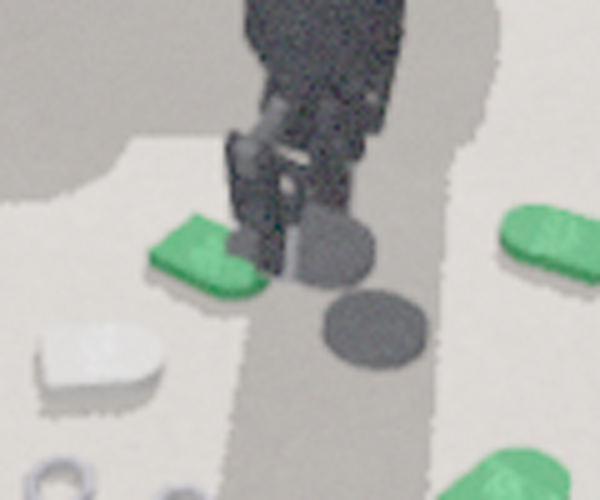

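Scaled: -0.04 m is -0.64, -0.035 m is -0.56, -0.105 rad / 1.5708 = -0.0668.

>>> {"name": "shift_gripper", "arguments": {
  "rows": "0 0 0 0 0 -0.0637\n0 0 0 0 0 -0.0668\n-0.56 -0.0128 0 0 0 0\n-0.64 -0.0128 0 0 0 0\n-0.64 -0.0128 0 0 0 0\n-0.64 -0.0128 0 0 0 0\n-0.64 -0.0128 0 0 0 0\n-0.64 -0.0128 0 0 0 0\n-0.64 -0.0128 0 0 0 0\n-0.56 -0.0128 0 0 0 0\n0 0 0 0 0 0\n0 0 0 0 0 0"
}}

```text
time: 7.58
eef_pos: [0.5359, -0.0545, 0.137]
tool_rot: [-2.358, -2.073, 0.002]
wrist_force: [-0.4, 0.4, -2.9]
width: 0.0483
finger_force: 63.6
```

```bash
python3 go.py .5363 -.0559 .0857 -.128
```

```text
t 7.575 now axes [-0.0014  0.0007  0.0513] after turn [-0.0014  0.0006  0.0513] turn [-0.0022 -0.0004 -0.0004] F [-0.4  0.4 -2.9] w 0.0483
```

Scaled: 0.02 m is 0.32, 0.008 m is 0.128.

>>> {"name": "shift_gripper", "arguments": {
  "rows": "-0.0224 0.0096 0.32 0 0 0\n0 0 0.32 0 0 0\n0 0 0.128 0 0 0\n0 0 0 0 0 0\n0 0 0 0 0 0",
  "only": "eef|wrist"
}}

```text
eef_pos: [0.5372, -0.0561, 0.091]
wrist_force: [-0.1, 0.1, -3.4]
```

```bash
python3 - <<'E'
from edge import *
im=eyes.capture("top");cv2.imwrite("pics/g2.png",im)
sc=eyes.capture("scene");cv2.imwrite("pics/g2s.png",sc)
for nm,i,(x,y) in(("top",im,(344,213)),("scene",sc,(234,193))): pass
a=crop(gam(im),310,170,78,75,5);b=crop(gam(sc),195,150,80,75,5)
cv2.imwrite("pics/g2c.png",np.hstack([a,b]))
E
python3 go.py .5363 -.0559 .0757 -.128
```

```text
t 8.3 now axes [ 0.0003 -0.0009  0.0153] after turn [ 0.0003 -0.0009  0.0153] turn [0.001  0.0002 0.0002] F [-0.4  0.3 -2.8] w 0.0482
```

View pics/g2c.png

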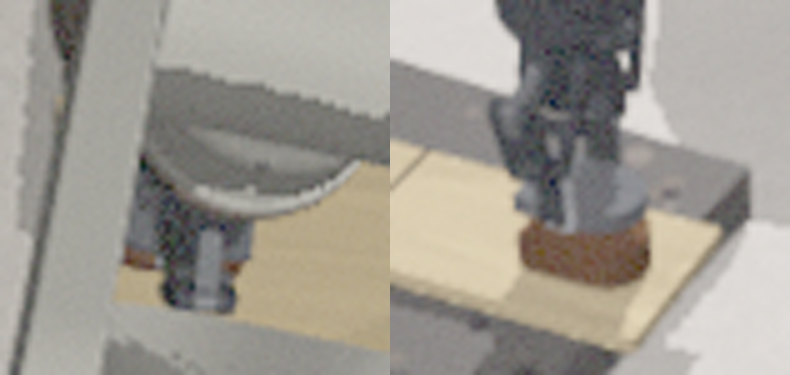

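The plate hangs level just above the block, aligned with it in both views. Lowering gently.

Scaled: 0.006 m is 0.096, 0.005 m is 0.08.

>>> {"name": "shift_gripper", "arguments": {
  "rows": "0.0032 -0.0128 0.096 0 0 0\n0 0 0.08 0 0 0\n0 0 0.032 0 0 0\n0 0 0 0 0 0",
  "only": "eef|wrist"
}}

```text
eef_pos: [0.536, -0.056, 0.0771]
wrist_force: [-0.3, -0.2, -2.7]
```

>>> {"name": "shift_gripper", "arguments": {
  "rows": "0 0 0.016 0 0 0\n0 0 0.0112 0 0 0\n0 0 0 0 0 0",
  "only": "eef|wrist"
}}

```text
eef_pos: [0.5361, -0.056, 0.0757]
wrist_force: [-0.1, -0.6, -1.0]
```

>>> {"name": "shift_gripper", "arguments": {
  "rows": "0 0 0.0112 0 0 0\n0 0 0 0 0 0",
  "only": "eef|wrist"
}}

```text
eef_pos: [0.5361, -0.056, 0.0757]
wrist_force: [-5.5, 1.1, 10.5]
```

```bash
python3 go.py .5363 -.0559 .0757 -.128
```

```text
t 9.425 now axes [ 0.0002  0.0001 -0.    ] after turn [ 0.0002  0.0001 -0.    ] turn [0.0005 0.0002 0.    ] F [-5.5  1.1 10.5] w 0.0482
```

Scaled: -0.0005 m is -0.008.

>>> {"name": "shift_gripper", "arguments": {
  "rows": "0 0 -0.008 0 0 0\n0 0 0 0 0 0",
  "only": "eef|wrist"
}}

```text
eef_pos: [0.5361, -0.056, 0.0757]
wrist_force: [-2.4, 0.6, 6.5]
```

>>> {"name": "shift_gripper", "arguments": {
  "rows": "0 0 0 0 0 0\n0 0 0 0 0 0\n0 0 0 0 0 0\n0 0 0 0 0 0",
  "finger_gap": 0.07,
  "only": "eef|wrist|width"
}}

```text
eef_pos: [0.536, -0.056, 0.0754]
wrist_force: [-0.2, -0.5, -0.9]
width: 0.0704
```

>>> {"name": "shift_gripper", "arguments": {
  "rows": "0 0 -0.48 0 0 0\n0 0 -0.8 0 0 0\n0 0 -0.64 0 0 0\n-0.8 0 0 0 0 0\n-0.96 0 0 0 0 0\n-0.96 0 0 0 0 0\n-0.8 0 0 0 0 0\n0 0 0 0 0 0\n0 0 0 0 0 0"
}}

```text
time: 11.3
eef_pos: [0.5079, -0.2739, 0.1953]
tool_rot: [-2.359, -2.074, -0.0]
wrist_force: [0.5, -0.1, -0.7]
width: 0.0698
finger_force: 0.0
```

```bash
python3 - <<'E'
from edge import *
im=eyes.capture("top");cv2.imwrite("pics/h.png",im)
sc=eyes.capture("scene");cv2.imwrite("pics/hs.png",sc)
a=crop(gam(im),310,180,80,75,5);b=crop(gam(sc),195,155,80,75,5)
cv2.imwrite("pics/hc.png",np.hstack([a,b]))
E
python3 go.py .5044 -.3019 .1 -.128
```

```text
t 11.4 now axes [-0.029  -0.0002  0.0955] after turn [-0.029  -0.0001  0.0955] turn [ 0.0001 -0.0001  0.0011] F [0.2 0.1 0.3] w 0.0699
```

View pics/hc.png

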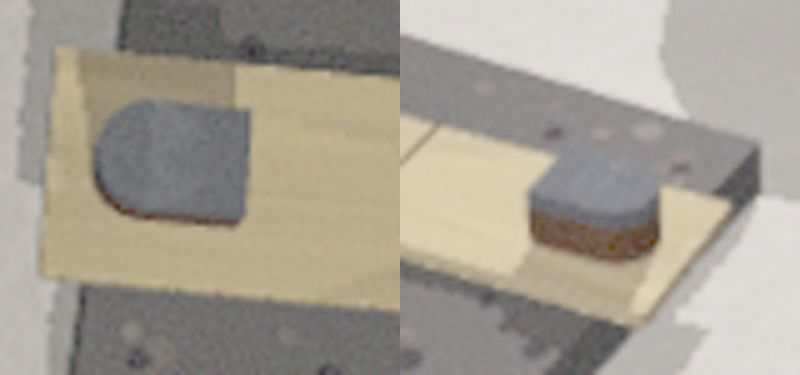

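The pattern sits on the block in both views, same way round. I'll quantify that with a fit and descend over the grip block.

Scaled: 0.05 m is 0.8, 0.035 m is 0.56.

```bash
python3 - <<'E'
from edge import *
im=cv2.imread("pics/h.png")
r=(325,196,38,31)
grey=lambda i:sig((10-(i[...,2]-i[...,0]))/16)
print(*fit(PAT,[("top",r,soft(im,r,grey))],[.538,-.0437,.077,1.443],[0,1,3]))
rb=(312,184,156,70)
def woodx(i):
    m=wood(i); return m
m=soft(im,(395,184,73,70),wood)
# board via line & right half: fit only right part
def c(p): return [( "top",(395,184,73,70),m)]
print("board",*fit(BOARD,c(0),[.5216,-.168,.04,1.442],[0,1,3]))
E
python3 go.py .5044 -.3019 .1 -.128
```

```text
[ 0.5362 -0.0422  0.077   1.4474] 0.04996426772262381
board [ 0.5294 -0.1141  0.04    1.4369] 0.16145619408080022
t 11.4 now axes [-0.029  -0.0002  0.0955] after turn [-0.029  -0.0001  0.0955] turn [ 0.0001 -0.0001  0.0011] F [0.2 0.1 0.3] w 0.0699
```

>>> {"name": "shift_gripper", "arguments": {
  "rows": "-0.464 0 0.8 0 0 0\n0 0 0.56 0 0 0\n0 0 0 0 0 0\n0 0 0 0 0 0",
  "only": "time|eef|wrist"
}}

```text
time: 11.9
eef_pos: [0.5051, -0.3026, 0.1123]
wrist_force: [0.4, 0.4, 0.2]
```

```bash
python3 go.py .5044 -.3019 .066 -.128
```

```text
t 11.9 now axes [ 0.0007 -0.0009  0.0463] after turn [ 0.0006 -0.0008  0.0463] turn [0.0016 0.001  0.0011] F [0.4 0.4 0.2] w 0.0699
```

```bash
python3 - <<'E'
from edge import *
im=cv2.imread("pics/h.png");sc=cv2.imread("pics/hs.png")
r=(327,196,36,31)
for x,y in((335,212),(345,205),(355,215),(340,223),(365,225),(335,198)):print(im[y,x],end=' ')
for T,W in((20,30),(25,40),(28,30)):
    g=lambda i:sig((T-(i[...,2]-i[...,0]))/W)
    print(T,*fit(PAT,[("top",r,soft(im,r,g))],[.538,-.0437,.077,1.443],[0,1,3]))
# stack silhouette: grey or brown vs tan (green channel / r-b)
st=[prism(D,-.025,.012)]
for T in(70,75):
    rr=(327,201,36,26)
    g=lambda i:np.maximum(sig((22-(i[...,2]-i[...,0]))/30),sig((T-10-i[...,1])/25)*sig((i[...,2]-i[...,0]-14)/10))
    print("stack",T,*fit(st,[("top",rr,soft(im,rr,g))],[.538,-.0437,.077,1.443],[0,1,3]))
# scene: brown part = heel only
rs=(218,188,36,22);g=lambda i:sig((66-i[...,1])/25)*sig((i[...,2]-i[...,0]-14)/10)
a=cv2.addWeighted(gam(im),1,gam(im),0,0);b=gam(sc).copy()
p=[.5379,-.0437,.077,1.443];c=[]
for n,i,(x,y) in(("top",im,(320,190)),("scene",sc,(212,170))):
    k=8;big=crop(gam(i),x,y,48,44,k)
    for P in(PAT[0],):
        q=(proj(n,put(P,p))+.5-[x,y])*k-.5;N=len(q)//2
        for s,col in((slice(0,N),(0,0,255)),(slice(N,None),(0,255,0))):cv2.polylines(big,[np.int32(q[s])],True,col,1)
    c.append(big)
cv2.imwrite("pics/ov.png",np.hstack(c))
E
```

```text
[55 54 53] [64 63 63] [52 48 47] [13 24 40] [ 80 118 137] [ 55  83 100] 20 [ 0.5362 -0.042   0.077   1.4477] 0.03696854394630492
25 [ 0.5364 -0.042   0.077   1.4492] 0.0699239503968797
28 [ 0.5363 -0.0419  0.077   1.4432] 0.0747642039230477
stack 70 [ 0.5387 -0.043   0.077   1.4495] 0.04567693229866994
stack 75 [ 0.5387 -0.0429  0.077   1.4467] 0.04355587967854311
```

View pics/ov.png

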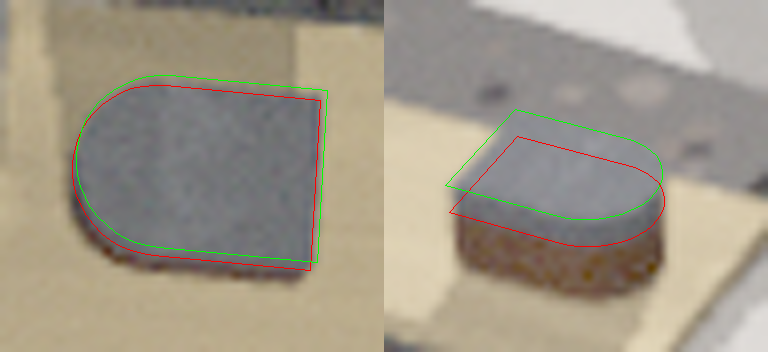

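```bash
python3 - <<'E'
from edge import *
A=cv2.imread("pics/top0.png");B=cv2.imread("pics/h.png")
# board movement between pictures
for nm,a,b in(("low",(325,235.5),(395,242)),("left",(320.5,193),(318.5,232)),("up",(325,190),(355,193))):
    for sg in(1,-1):
        p,q=edge(A,a,b,4,sg),edge(B,a,b,4,sg)
        if min(len(p),len(q))>20:
            cp,yp,ep=wline("top",p,.052);cq,yq,eq=wline("top",q,.052);n=np.array([-np.sin(yp),np.cos(yp)])
            print(nm,sg,len(p),len(q),"shift along normal",n,(cq-cp)@n,yq-yp,ep,eq)
im=B;r=(326,200,38,28)
g=lambda i:sig((20-(i[...,2]-i[...,0]))/30)
G=soft(im,r,g);U=soft(im,r,lambda i:np.maximum(g(i),sig((62-i[...,1])/25)))
U=np.where(np.arange(38)[None]>36,0,U)
def c(v):
    h=[.5379+v[0]/100,-.0437+v[1]/100,.077,1.443+v[4]/50];p=[h[0]+v[2]/100,h[1]+v[3]/100,.077,1.443+v[5]/50]
    a=cov("top",HEEL,h,r);b=cov("top",PAT,p,r)
    return np.abs(np.maximum(a,b)-U).sum()+np.abs(b-G).sum()
for s0 in(.1,-.15):
    s=np.vstack([np.zeros(6),np.eye(6)*s0*1.0])
    o=minimize(c,s[0],method="Nelder-Mead",options=dict(initial_simplex=s,maxiter=800,xatol=.002,fatol=.02));print("heel mm",o.x[:2]*10,"pat-heel mm",o.x[2:4]*10,"yaws",o.x[4:]/50,o.fun)
E
```

```text
low -1 60 60 shift along normal [-0.9917  0.1285] 3.3900142e-07 -0.0005326271 0.000290843842741596 0.00030431168176434553
left 1 28 34 shift along normal [-0.2863 -0.9581] 6.809714e-05 -0.00047183037 0.0011037953648603764 0.0009606642470466463
left -1 39 39 shift along normal [-0.1152 -0.9933] -0.00017357874 0.0011649132 0.0005669795793674625 0.0007392767616271015
up 1 60 50 shift along normal [-0.9923  0.1237] 0.00021015399 0.015450954 0.00043400473143799897 0.0005347551890597303
heel mm [ 0.6111 -0.4761] pat-heel mm [-1.9928  1.9825] yaws [0.0022 0.0009] 40.9878431372549
heel mm [ 0.6824 -0.435 ] pat-heel mm [-2.0685  1.9357] yaws [-0.     -0.0022] 41.0443137254902
```

The board has not moved, but the fit puts the pattern about 2 mm off the block along and across. I'll true it up by closing the pads on block and pattern together, first along the length, then across.

The manual's scale: shifts go in shares of 62.5 mm and turns go in shares of pi/2 rad. Converting my numbers, 0.06 m is 0.96, 0.05 m is 0.8, -0.18 rad / 1.5708 = -0.1146.

>>> {"name": "shift_gripper", "arguments": {
  "rows": "0 0 -0.64 0 0 0\n0.8 0 0 0 0 0\n0.96 0 0 0 0 0\n0.96 0 0 0 0 0\n0.96 0 0 0 0 0\n0.32 0 0 0 0 0\n0 0 0 0 0 -0.1146\n0 0 0 0 0 -0.1146\n0 0 0 0 0 -0.1146\n0 0 0 0 0 -0.1146\n0 0 0 0 0 -0.1146\n0 0 0 0 0 -0.1146\n0 0 0 0 0 -0.1146\n0 0 0 0 0 -0.1146\n0 0 0 0 0 -0.0828\n0 0 0 0 0 0\n0 0 0 0 0 0",
  "finger_gap": 0.085,
  "only": "time|eef|wrist"
}}

```text
time: 14.02
eef_pos: [0.5364, -0.0552, 0.1512]
wrist_force: [-0.3, 0.3, 0.3]
```

```bash
python3 go.py .5366 -.0536 .061 1.443
```

```text
t 14.025 now axes [0.0001 0.0016 0.0902] after turn [0.     0.0016 0.0902] turn [-0.0003  0.0011 -0.0041] F [-0.3  0.3  0.3] w 0.0851
```

Scaled: 0.03 m is 0.48, 0.02 m is 0.32, -0.004 rad / 1.5708 = -0.0025.

>>> {"name": "shift_gripper", "arguments": {
  "rows": "0 0.0256 0.48 0 0 -0.0025\n0 0 0.48 0 0 0\n0 0 0.32 0 0 0\n0 0 0.16 0 0 0\n0 0 0 0 0 0",
  "only": "time|eef|wrist"
}}

```text
time: 14.65
eef_pos: [0.5363, -0.0534, 0.0604]
wrist_force: [1.6, 0.9, 0.7]
```

>>> {"name": "shift_gripper", "arguments": {
  "rows": "0 0 0 0 0 0\n0 0 0 0 0 0\n0 0 0 0 0 0\n0 0 0 0 0 0",
  "finger_gap": 0,
  "only": "eef|wrist|width|finger"
}}

```text
eef_pos: [0.537, -0.0534, 0.0617]
wrist_force: [-1.2, 2.2, 5.4]
width: 0.0685
finger_force: 68.7
```

>>> {"name": "shift_gripper", "arguments": {
  "rows": "0 0 0 0 0 0\n0 0 0 0 0 0\n0 0 0 0 0 0",
  "finger_gap": 0.085,
  "only": "eef|wrist|width"
}}

```text
eef_pos: [0.5364, -0.0535, 0.0605]
wrist_force: [0.3, 0.2, -0.6]
width: 0.0852
```

>>> {"name": "shift_gripper", "arguments": {
  "rows": "0 0 -0.48 0 0 0\n0 0 -0.8 0 0 0\n0 0 0 0 0 0.1146\n0 0 0 0 0 0.1146\n0 0 0 0 0 0.1146\n0 0 0 0 0 0.1146\n0 0 0 0 0 0.1146\n0 0 0 0 0 0.1146\n0 0 0 0 0 0.1146\n0 0 0 0 0 0.1146\n0 0 0 0 0 0.0828\n0 0 0 0 0 0\n0 0 0 0 0 0",
  "finger_gap": 0.07,
  "only": "time|eef|wrist"
}}

```text
time: 17.15
eef_pos: [0.5364, -0.0534, 0.1404]
wrist_force: [0.1, 0.2, 0.9]
```

```bash
python3 go.py .5364 -.0556 .061 -.128
```

```text
t 17.15 now axes [-0.0021  0.0003  0.0794] after turn [-0.0021  0.0003  0.0794] turn [-0.0001  0.0001  0.0071] F [0.1 0.2 0.9] w 0.0699
```

Scaled: 0.03 m is 0.48, 0.013 m is 0.208, 0.005 rad / 1.5708 = 0.0032.

>>> {"name": "shift_gripper", "arguments": {
  "rows": "-0.032 0 0.48 0 0 0.0032\n0 0 0.48 0 0 0\n0 0 0.208 0 0 0\n0 0 0.08 0 0 0\n0 0 0 0 0 0",
  "only": "time|eef|wrist"
}}

```text
time: 17.77
eef_pos: [0.5364, -0.0555, 0.063]
wrist_force: [-0.3, -0.4, 1.7]
```

>>> {"name": "shift_gripper", "arguments": {
  "rows": "0 0 0 0 0 0\n0 0 0 0 0 0\n0 0 0 0 0 0\n0 0 0 0 0 0",
  "finger_gap": 0,
  "only": "eef|wrist|width|finger"
}}

```text
eef_pos: [0.5368, -0.0555, 0.0635]
wrist_force: [1.4, 0.0, 7.9]
width: 0.0491
finger_force: 63.4
```

>>> {"name": "shift_gripper", "arguments": {
  "rows": "0 0 0 0 0 0\n0 0 0 0 0 0\n0 0 0 0 0 0",
  "finger_gap": 0.07,
  "only": "eef|wrist|width"
}}

```text
eef_pos: [0.5361, -0.0554, 0.0624]
wrist_force: [-1.0, -0.2, -0.3]
width: 0.0701
```

>>> {"name": "shift_gripper", "arguments": {
  "rows": "0 0 -0.64 0 0 0\n0 0 -0.8 0 0 0\n-0.8 0 0 0 0 0\n-0.96 0 0 0 0 0\n-0.96 0 0 0 0 0\n-0.96 0 0 0 0 0\n-0.96 0 0 0 0 0\n-0.96 0 0 0 0 0\n0 0 0 0 0 0\n0 0 0 0 0 0",
  "only": "time|eef|wrist"
}}

```text
time: 19.9
eef_pos: [0.491, -0.4022, 0.1521]
wrist_force: [0.3, 0.1, -0.3]
```

```bash
python3 - <<'E'
from edge import *
im=eyes.capture("top");cv2.imwrite("pics/k.png",im)
sc=eyes.capture("scene");cv2.imwrite("pics/ks.png",sc)
r=(325,200,39,28)
g=lambda i:sig((20-(i[...,2]-i[...,0]))/30)
G=soft(im,r,g);U=soft(im,r,lambda i:np.maximum(g(i),sig((62-i[...,1])/25)))
def c(v):
    h=[.5379+v[0]/100,-.0437+v[1]/100,.077,1.443+v[4]/50];p=[h[0]+v[2]/100,h[1]+v[3]/100,.077,1.443+v[5]/50]
    a=cov("top",HEEL,h,r);b=cov("top",PAT,p,r)
    return np.abs(np.maximum(a,b)-U).sum()+np.abs(b-G).sum()
s=np.vstack([np.zeros(6),np.eye(6)*.1])
o=minimize(c,s[0],method="Nelder-Mead",options=dict(initial_simplex=s,maxiter=800,xatol=.002,fatol=.02));print("heel mm",o.x[:2]*10,"pat-heel mm",o.x[2:4]*10,"yaws",o.x[4:]/50,o.fun)
rb=(395,184,73,70);m=soft(im,(312,184,156,70),wood)
m=np.maximum(m,0);print(m.sum())
# board from line + long edges
B=im
for nm,a,b,z in(("low",(325,235.5),(455,247.5),.052),("line",(404.7,200),(403.5,240),.052),("right",(462,204),(461,246),.052)):
    for sg in(1,-1):
        p=edge(B,a,b,4,sg);q=edge(cv2.imread("pics/top0.png"),a,b,4,sg)
        if min(len(p),len(q))>20:
            cp,yp,ep=wline("top",p,z);cq,yq,eq=wline("top",q,z);n=np.array([-np.sin(yp),np.cos(yp)]);print(nm,sg,cp,"yaw",yp,ep,"moved",(cp-cq)@n*1e3,"mm",yp-yq)
a=crop(gam(im),310,180,160,75,5)
cv2.imwrite("pics/kc.png",a)
E
python3 go.py .5044 -.3019 .066 -.128
```

```text
heel mm [ 0.2019 -0.1641] pat-heel mm [-1.3568  0.719 ] yaws [0.0008 0.0012] 46.535294117647055
6060.85
low -1 [ 0.4655 -0.161 ] yaw 1.443352 0.0004923286031571724 moved 0.121025816 mm 0.0032045841
line 1 [ 0.5165 -0.1941] yaw 3.0164232 0.0005531965152846345 moved 0.0009018113 mm 2.7179718e-05
line -1 [ 0.5161 -0.2008] yaw 3.0124304 0.0005551208582216048 moved 0.14502648 mm 0.0010180473
right 1 [ 0.5036 -0.3371] yaw 3.017539 0.00045308343487486763 moved 0.6339587 mm 0.01924944
right -1 [ 0.5087 -0.3284] yaw 3.007913 0.0008263126934991519 moved 0.14228764 mm -0.005059719
t 20.0 now axes [0.1003 0.0002 0.0866] after turn [1.004e-01 1.000e-04 8.650e-02] turn [-0.     -0.0001  0.0001] F [0.1 1.  1.1] w 0.0699
```

Truing done: the remaining offset is within measurement error, and the board is still in place (line middle about (.5175, -.1976), yaw 1.4435). Next I'll grip the grip block.

Scaled: 0.05 m is 0.8, 0.02 m is 0.32.

>>> {"name": "shift_gripper", "arguments": {
  "rows": "0.8 0 0 0 0 0\n0.8 0 0 0 0 0\n0 0 0.64 0 0 0\n0 0 0.48 0 0 0\n0 0 0.32 0 0 0\n0 0 0.128 0 0 0\n0 0 0 0 0 0",
  "only": "time|eef|wrist"
}}

```text
time: 20.88
eef_pos: [0.5042, -0.3028, 0.0547]
wrist_force: [-0.1, -0.4, 0.6]
```

```bash
python3 go.py .5044 -.3019 .055 -.128
```

```text
t 20.875 now axes [ 0.0009  0.0001 -0.0003] after turn [ 0.0009  0.0001 -0.0003] turn [-0.      0.0001 -0.0002] F [-0.1 -0.4  0.6] w 0.0701
```

>>> {"name": "shift_gripper", "arguments": {
  "rows": "0 0 0 0 0 0\n0 0 0 0 0 0\n0 0 0 0 0 0\n0 0 0 0 0 0\n0 0 0 0 0 0",
  "finger_gap": 0
}}

```text
time: 21.5
eef_pos: [0.5044, -0.3036, 0.0555]
tool_rot: [2.359, 2.073, 0.0]
wrist_force: [-1.0, 2.5, 6.4]
width: 0.0392
finger_force: 61.6
```

```bash
python3 go.py .5308 -.1302 .055 -.195
```

```text
t 21.5 now axes [0.1753 0.0039 0.0004] after turn [ 0.1752 -0.0077  0.0005] turn [0.0014 0.0007 0.066 ] F [-1.   2.5  6.4] w 0.0392
```

Scaled: 0.015 m is 0.24, 0.01 m is 0.16, 0.011 rad / 1.5708 = 0.007.

>>> {"name": "shift_gripper", "arguments": {
  "rows": "0.16 0 0 0 0 0.0032\n0.24 0 0 0 0 0.0064\n0.24 0 0 0 0 0.0064\n0.24 0 0 0 0 0.0064\n0.24 0 0 0 0 0.0064\n0.24 0 0 0 0 0.0064\n0.24 0 0 0 0 0.007\n0.24 0 0 0 0 0\n0.24 -0.016 0 0 0 0\n0.16 -0.016 0 0 0 0\n0.08 0 0 0 0 0\n0 0 0 0 0 0\n0 0 0 0 0 0"
}}

```text
time: 23.12
eef_pos: [0.5268, -0.16, 0.0555]
tool_rot: [2.426, 1.994, 0.002]
wrist_force: [0.2, 2.9, 7.3]
width: 0.0389
finger_force: 61.7
```

```bash
python3 go.py .5305 -.1319 .055 -.195
cat > lk.py <<'E'
from edge import *
import sys
im=eyes.capture("top");sc=eyes.capture("scene");t=sys.argv[1]
cv2.imwrite(f"pics/{t}.png",im);cv2.imwrite(f"pics/{t}s.png",sc)
p=np.array([float(v) for v in sys.argv[2:4]]);yaw=float(sys.argv[4]) # predicted line middle, board yaw
n=np.array([np.cos(yaw),np.sin(yaw)]);l=np.array([-n[1],n[0]])
for name,i in(("top",im),("scene",sc)):
    q=proj(name,np.r_[[np.r_[p+l*.05,.052]],[np.r_[p-l*.05,.052]]])
    res=[edge(i,q[0],q[1],3.5,s) for s in(1,-1)]
    for r in res:
        if len(r)>20:
            c,y,e=wline(name,r,.052);y=y-np.pi/2
            N=np.array([.1939,.9810]);t0=np.array([np.sin(1.3757),-np.cos(1.3757)])
            # n-offset at board mid
            k=np.array([np.cos(y),np.sin(y)]);d=((c-p)@k);m=p+k*d
            print(name,len(r),"n-offset to edge mm",(m@N-.0802)*1e3,"yaw-slab",y-1.3757,e)
E
python3 - <<'E'
from rig import ctrl
print(ctrl.state()["eef_pos"])
E
```

```text
t 23.125 now axes [ 0.0282 -0.0018  0.0005] after turn [ 0.0282 -0.0019  0.0005] turn [0.0017 0.0001 0.0001] F [0.2 2.9 7.3] w 0.0389
[ 0.52684564 -0.15995132  0.0555466 ]
```

```bash
python3 lk.py m1 .5475 -.0553 1.3757
```

```text
top 60 n-offset to edge mm -31.296098429977583 yaw-slab -0.0023938417 0.0005344086224723062
top 60 n-offset to edge mm -25.00525638258387 yaw-slab -0.00083196163 0.00041948159926326036
scene 60 n-offset to edge mm -32.74672698400814 yaw-slab -0.0011621714 0.0005769751717946887
scene 60 n-offset to edge mm -24.042567036878584 yaw-slab -0.009268165 0.0004929669936512007
```

Scaled: 0.008 m is 0.128, 0.007 m is 0.112, -0.0015 rad / 1.5708 = -0.001.

>>> {"name": "shift_gripper", "arguments": {
  "rows": "0.128 0 0 0 0 -0.001\n0.128 0 0 0 0 0\n0.112 0 0 0 0 0\n0.064 0 0 0 0 0\n0.016 0 0 0 0 0\n0 0 0 0 0 0\n0 0 0 0 0 0"
}}

```text
time: 24.1
eef_pos: [0.5323, -0.1333, 0.0556]
tool_rot: [2.424, 1.995, 0.001]
wrist_force: [-0.2, -3.3, 7.4]
width: 0.0392
finger_force: 61.5
```

```bash
python3 go.py .5305 -.1319 .055 -.195
python3 lk.py m2 .5512 -.0272 1.3757
python3 - <<'E'
from edge import *
a=crop(gam(cv2.imread("pics/m2.png")),285,160,160,110,3.6)[:,:400*2]
b=crop(gam(cv2.imread("pics/m2s.png")),180,150,120,110,3.6)
h=min(len(a),len(b));cv2.imwrite("pics/m2c.png",cv2.resize(np.hstack([a[:h],b[:h]]),None,fx=.79,fy=.79))
# slab edge again in this view where free of the board: bottom-edge line z=0 and visible portions
for A,B in(((341,140),(337,165)),((327,240),(322,271))):
    p=edge(cv2.imread("pics/m2.png"),A,B,4,1)
    if len(p)>9: c,y,e=wline("top",p,0);print("edge",c,c@[.1939,.981]-.0802,y-np.pi/2,e)
E
```

```text
t 24.1 now axes [ 0.001  -0.002   0.0006] after turn [ 0.001  -0.002   0.0006] turn [0.0021 0.0013 0.0015] F [-0.2 -3.3  7.4] w 0.0392
top 60 n-offset to edge mm -4.072768672027466 yaw-slab 0.0062018633 0.0005736990905769039
top 60 n-offset to edge mm 2.395744773168201 yaw-slab 0.0015064478 0.00023761036197282923
scene 60 n-offset to edge mm -5.1195628715687835 yaw-slab -0.0028716326 0.00045150739020990266
scene 60 n-offset to edge mm 3.501392097454481 yaw-slab -0.0028978586 0.0005407555890235894
edge [ 0.7022 -0.0573] -0.0002973859883844826 1.3754195 0.0005824419732673963
edge [ 0.4464 -0.0066] -8.418681537733508e-05 1.3614026 0.0004851586917016161
```

View pics/m2c.png

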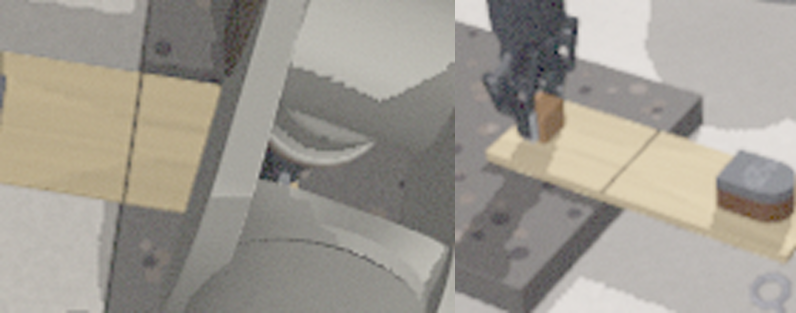

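The line is about 0.8 mm short in both views, and the board is flat and square. Making the small correction with a little more down push.

>>> {"name": "shift_gripper", "arguments": {
  "rows": "0.0128 0 0.0064 0 0 0\n0 0 0 0 0 0\n0 0 0 0 0 0\n0 0 0 0 0 0"
}}

```text
time: 24.7
eef_pos: [0.5324, -0.1329, 0.0555]
tool_rot: [2.423, 1.994, -0.0]
wrist_force: [-2.4, -7.9, 11.5]
width: 0.0389
finger_force: 62.1
```

```bash
python3 lk.py m3 .5514 -.0264 1.3757
```

```text
top 60 n-offset to edge mm -3.7840483936485287 yaw-slab 0.0013636351 0.00032920209430691765
top 60 n-offset to edge mm 2.566868356459695 yaw-slab -0.0014151335 0.0004086716441515659
scene 60 n-offset to edge mm -4.900420755982932 yaw-slab 0.001229167 0.0005544896932869448
scene 60 n-offset to edge mm 3.9404850559572324 yaw-slab -0.0042220354 0.0004926185162280179
```

```bash
python3 -c "
from rig import workorder
print(workorder.hand_in())"
```

```text
the job is handed in; nothing more can be done
None
```

The job is handed in at about 25 s: the pattern sits on the heel block the same way round, to within about 1 mm, and is released; the board lies flat and square with its line about 0.5 mm inside the slab edge, still held by its grip block.

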